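# Third hand for a tack weld: press the loose rail onto the frame leg

### The arm

A 6-joint arm with a two-finger parallel gripper is mounted at the origin on the work surface. World frame = base frame: x ahead of the robot, y to its left, z up, the work surface at z = 0. Lengths are in m, angles in rad, forces in N, time in s.
With the tool pointing down it reaches from about 0.35 to 0.875 m from the base axis. Payload 4.2 kg.
Tool frame: the origin (TCP) lies at the very end of the fingers, on their centre line; the grasp point (between the pads) lies 19 mm behind it; z points along the fingers, y is the line along which they close (so a half turn about z gives the same grasp; the last joint's range is limited). The gripper opens to 85 mm and grips with 20 to 120 N. Pads are 22 mm wide; open, the fingers measure 114 mm over their backs; the gripper's body (76 mm by 85 mm) begins 54 mm behind the grasp point. The pads swing forward as they close: fully open they stand 13 mm farther back than shut.
Start: joints at [1.455, 0.385, 0.008, 0, -1.194, -0.259], TCP at [0.229, 0.582, 0.231] pointing down, gripper open.
Joint ranges: [-3.14, 3.14], [-1.21, 2.06], [-1.07, 1.41], [-3.16, 2.05], [-2.99, -0.16], [-3.1, 3.1]. Speed limits (rad/s): [2.79, 2.79, 3.14, 3.14, 3.14, 3.14].

### API

Orientations are given as [roll, pitch, yaw] about the fixed x, y, z axes, in that order (R = Rz(yaw) Ry(pitch) Rx(roll)).
In Python, from plant import arm gives the robot as it stands. The module is installed in compiled form; this text tells all that it offers.
- The arm moves only by the tool apply_moves, never from a script. Its argument "targets" is a list of rows, each a list of 6 numbers: the shift along the world's x, y, z scaled (see below), then the turn, a rotation vector about the world's x, y, z scaled (see below). In form: [[tx, ty, tz, rx, ry, rz], ...]. A call has exactly 10 rows; each row shifts and turns the commanded pose from where the row before left it; what a row does not reach is not made up. The controller multiplies each number of a shift by 0.1 m and each number of a turn by 1.5 rad. A row lasts 1/12 s, in which the tool goes at most 41.7 mm and 7.16 degrees, less where a joint would pass 70% of its speed; a pose out of reach is approached as far as the arm can. A call with a number of a shift or a turn outside -1 to 1 is refused whole. A call with a gripper value outside its range is refused whole. "fingers" is the closure, from -1 (fully open) to 1 (shut), set as the call begins (left out, the last holds). The fingers move at their own pace and stop on an object; the grip force is fixed at half the most. Time passes only in rows, so rows that do not move let the fingers close, or fill a call up. It gives the time, the measured TCP pose, the force, the opening and the grip force at its end, in the units of the state.
- arm.sense(): the state, without advancing time (a new reading comes with each control period).
- arm.get_image(name): name is "scene" or "top" or "wrist"; returns a dict with "pixels" (400x640x3 uint8, red, green, blue), "z_map" (400x640 float32, m along the optical axis (not along the pixel's ray), 0 where there is no reading), "camera_matrix" (3x3 intrinsics, pixels), "k1" (the pictures are not rectified: a ray, as slopes to the right and down, at radius r is drawn at 1 + k1 r^2 times it, then the intrinsics apply), "rvec" (rotation vector, rad) and "tvec" (3), from world to camera coordinates, as OpenCV has them; the wrist camera has in their place "tool_from_camera" (4x4, takes a point from camera to tool coordinates, whose origin is the TCP and whose axes are the flange's). Camera axes: x right, y down, z forward; pixel columns grow to the right and rows downward; lengths in m; the calibration is good to about 2 mm. A picture is of the moment at which its call begins: read the wrist's pose just before it.
- arm.hand_in(): hands the job in; it is judged then, once.
The state is a dict: "clock": time; "qpos": joint angles; "joint_vel": joint speeds; "joint_efforts": joint torques, N m; "ee_pos": TCP position; "orientation": TCP orientation; "ft_force": force on the tool from outside, world axes, zero at the start; "torque": the same for the moment, N m; "finger_gap": finger opening in m; "grip_force": force on a finger pad.
Only numpy, scipy, OpenCV 4.12 (cv2) and the standard library are available. Lean on these libraries where they do the work, as an engineer would, in place of code of your own. Each camera call takes 0.05 s, during which the arm holds its last target. There are 200 camera calls.

### The job

Pick up the long piece of loose square tube from the stock lying on the right of the welding table and be my third hand while I tack it: hold it up level against the bare outer side of the half-built frame's leg nearest that stock, its end butted square to the leg, in line with the rail already welded on the leg's other side, its top flush with the top of the leg. Bring it up without ramming the frame and press it on with a steady push of about 12 newtons. The program finishes while holding: the gripper alone still carries the tube and keeps pushing, and everything else is left lying where it was.

Things in the scene. Friction and masses are not known exactly. Their poses are not given: they have to be found in the camera images.
- rail: The part to fit: bare steel square tube 40 x 40 mm, 160 mm long, both ends cut square and alike, about 0.4 kg. It lies flat on the table. Origin at the centre of the tube (20 mm above what it lies on); x along its length, z up. The frame leg takes either end.
- frame: Half-built steel frame clamped to the table, immovable: two upright 40 x 40 mm tube legs on 100 x 100 x 8 mm foot plates, tops 160 mm high, joined by a welded 40 x 40 x 200 mm rail flush with the leg tops. Origin on the table under the near leg; z up, y along the rail to the far leg at y = 240 mm. The near leg's bare side looks to -y. Clamp columns, 150 mm high, at x, y = 125, 36 and 0, 365 mm.
- butt (a point): Point on the bare side of the frame's near leg where the centre of the rail's end belongs: middle of the face, 140 mm above the table, 20 mm below the leg's top. Axes as the frame's: the rail sticks out from here along -y, and is pressed along +y. The face is rigid steel: past first touch only the arm and the grip give, so the commanded travel to 12 N is a few mm or less.
- short_tube: Bystander: 40 x 40 mm square tube only 90 mm long, of the same steel. Origin at its centre, x along it. Lies beside the rail.
- angle: Bystander: steel angle 40 x 40 x 4 mm, 150 mm long, one leg flat on the table, the other upright. Origin under its middle, x along it. Lies beside the rail.
- chipping_hammer: Bystander: chipping hammer with a coil grip, 280 mm long, head 130 mm across, lying behind the stock. Origin on the table under its shaft, x along it to the head.
- wire_brush: Bystander: wooden wire brush, 275 mm long, 42 mm high, near the robot. Origin on the table, x along it to the bristle end.
- magnet_square: Bystander: flat magnetic welding square, about 90 x 90 x 18 mm. Origin on the table at the middle of one edge.
- locking_pliers: Bystander: locking C-clamp pliers lying flat between the stock and the frame, 300 mm long, 110 mm across the jaws, 16 mm high. Origin on the table, x along them to the jaws.
Not all that is in view belongs to the job. Leave any purple or yellow look-alike of the rail alone.

How it is judged:
At the end, for the whole second after the job is handed in: For the last second the gripper (over 5 N on the rail) holds the rail at rest, off the table, end butted on the near leg's bare side and pressed on with 6 to 20 N; its middle within 5 mm sideways and 5 mm in height of in line and flush, within 0.06 rad of square to the face, roll below 0.07 rad (contact force between rail and frame between 6 and 20 N and contact force between the fingers and rail above 5 N and x of rail in the frame of butt between -0.005 and 0.005 m and z of rail in the frame of butt between -0.005 and 0.005 m and y of rail in the frame of butt between -0.084 and -0.077 m and angle between the x axis of rail and the y axis of butt, either way round below 0.06 rad and (angle between the z axis of rail and the z axis of butt, either way round below 0.07 rad or angle between the y axis of rail and the z axis of butt, either way round below 0.07 rad) and linear speed of rail below 0.01 m/s); the arm keeps its last pose, push and grip.
It fails at once if the frame is rammed with the rail (over 60 N) (contact force between rail and frame above 60 N).
It fails at once if another thing on the table is shoved by more than 30 mm (distance of any of short_tube, angle, chipping_hammer, wire_brush, magnet_square, locking_pliers from where it was at the start of the episode above 0.03 m).
It also fails if it takes over 53 s, if anything falls off the work surface, if the arm or the gripper's body presses on something with over 40 N, if the wrist force passes 120 N, or if a joint passes its speed limit or range.

## Working session

There is one attempt and no reset: what is moved stays moved. The work goes in short steps, Python scripts to look and compute and a tool call to move; the robot and the scene stay as the last step left them, time stands still between calls to the robot, and variables do not carry over. Pictures are saved under pics/ and viewed, at most 10 in all, crops included, and the job is handed in when it is done.

Besides the shell and the picture viewer there is one more tool, called after "Request:" as name(argument=value, ...), one argument or row to a line, values as JSON. apply_moves: Moves the arm, as the interface text tells. Shifts and turns lie within -1 to 1; 1 stands for 0.1 m of shift or 1.5 rad of turn. Its arguments: {"type":"object","properties":{"targets":{"type":"array"},"fingers":{"type":"number"}},"required":["targets"]}

```bash
mkdir -p pics; cat > h.py <<'E'
import numpy as np, cv2
from plant import arm
from scipy.spatial.transform import Rotation as R
def cam(name):
    s=arm.sense(); d=arm.get_image(name)
    if name=="wrist":
        T=np.eye(4);T[:3,:3]=R.from_euler('xyz',s['orientation']).as_matrix();T[:3,3]=s['ee_pos']
        d['W']=T@np.array(d['tool_from_camera'])
    else:
        r=cv2.Rodrigues(np.array(d['rvec'],float))[0];W=np.eye(4);W[:3,:3]=r.T;W[:3,3]=-r.T@np.array(d['tvec']).ravel();d['W']=W
    return d
def rays(d,uv):
    k=float(d['k1']);K=np.array(d['camera_matrix'],float);uv=np.array(uv,float).reshape(-1,2)
    p=(uv-[K[0,2],K[1,2]])/[K[0,0],K[1,1]];q=p.copy()
    for _ in range(30): q=p/(1+k*(q**2).sum(1,keepdims=True))
    return np.c_[q,np.ones(len(q))]
def plane(d,uv,z):
    r=rays(d,uv)@d['W'][:3,:3].T;o=d['W'][:3,3]
    return o+r*((z-o[2])/r[:,2])[:,None]
def cloud(d):
    v,u=np.mgrid[0:400,0:640];r=rays(d,np.c_[u.ravel(),v.ravel()])
    p=r*d['z_map'].ravel()[:,None];return (p@d['W'][:3,:3].T+d['W'][:3,3]).reshape(400,640,3)
def save(d,n,crop=None,f=1):
    im=d['pixels'][...,::-1]
    if crop: im=im[crop[1]:crop[3],crop[0]:crop[2]]
    cv2.imwrite('pics/'+n,cv2.resize(im,None,fx=f,fy=f,interpolation=cv2.INTER_CUBIC))
E
python3 - <<'E'
from h import *
print(arm.sense())
for n in("top","scene"):
    d=cam(n);save(d,n+'0.png');np.savez(n+'0.npz',**d);print(n,d['W'].round(3),d['k1'],d['camera_matrix'])
E
```

```text
{'clock': 0.0, 'qpos': array([ 1.45463037e+00,  3.85536780e-01,  6.64476653e-03, -5.18235710e-04,
       -1.19402014e+00, -2.58577329e-01]), 'joint_vel': array([-0.00101196, -0.00083658,  0.00061373,  0.00214684, -0.00048428,
       -0.00040547]), 'joint_efforts': array([ 6.38580082e-05, -3.92292273e+01,  1.88401276e+01,  4.18616831e+00,
       -4.60582698e-03, -5.84176803e-06]), 'ee_pos': array([0.22854736, 0.58108428, 0.23023809]), 'orientation': array([ 3.13942401e+00, -7.55669431e-05, -3.74934390e-01]), 'ft_force': array([ 0.35487016, -0.01200059,  0.02113924]), 'torque': array([-0.00402439,  0.00529194,  0.0238214 ]), 'grip_force': 0.0, 'finger_gap': 0.08542739045296156}
top [[-0.028 -0.987  0.161  0.319]
 [-1.     0.026 -0.015 -0.121]
 [ 0.011 -0.161 -0.987  1.487]
 [ 0.     0.     0.     1.   ]] -0.07457740672067915 [[497.06002709   0.         314.45701226]
 [  0.         497.06002709 204.78278673]
 [  0.           0.           1.        ]]
scene [[-0.255  0.847 -0.467  1.093]
 [ 0.967  0.222 -0.126  0.023]
 [-0.003 -0.483 -0.875  1.132]
 [ 0.     0.     0.     1.   ]] -0.037261443629963 [[369.75403095   0.         311.92254282]
 [  0.         369.75403095 204.44087348]
 [  0.           0.           1.        ]]
```

View pics/top0.png

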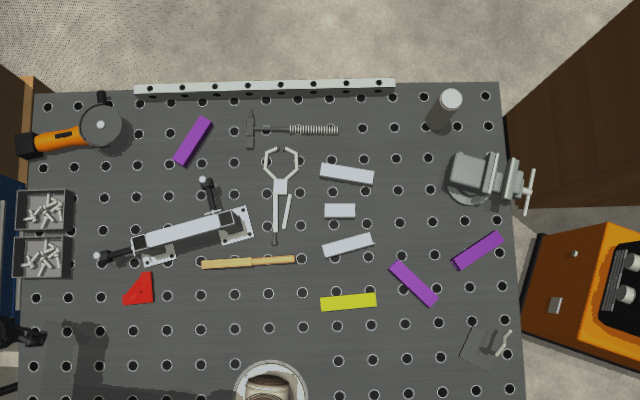

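View pics/scene0.png

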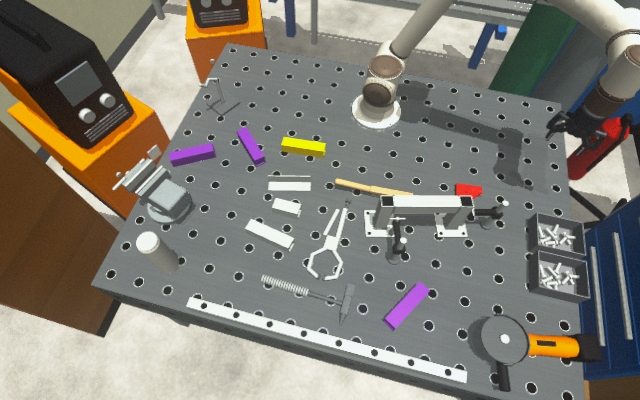

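The top view shows three bare-steel candidates: (347,174) long, (340,211) short, and (348,244), which looks like the angle because it shows a thin upright in the scene view at (289,180). The frame runs from (135,247) to (243,220), and its near leg is at about (237,222). I'll measure these and confirm in a crop.

```bash
python3 - <<'E'
from h import *
d=dict(np.load('top0.npz'));P=cloud(d);Z=P[...,2];px=d['pixels'].astype(int)
hsv=cv2.cvtColor(d['pixels'],cv2.COLOR_RGB2HSV)
print('table z',np.median(Z[100:350,150:450]))
m=((hsv[...,1]<60)&(hsv[...,2]>130)).astype(np.uint8)
for nm,(x0,y0,x1,y1),z in(('long',(312,155,385,192),.04),('short',(315,198,365,224),.04),('angle',(312,228,385,262),.02)):
    mm=np.zeros_like(m);mm[y0:y1,x0:x1]=m[y0:y1,x0:x1]
    c=max(cv2.findContours(mm,0,1)[0],key=cv2.contourArea);
    q=plane(d,c.reshape(-1,2),z);r=cv2.minAreaRect((q[:,:2]*1000).astype(np.float32))
    k=np.zeros_like(m);cv2.drawContours(k,[c],-1,1,-1)
    print(nm,r,'z pct',np.percentile(Z[k>0],[5,25,50,75,95]).round(3))
# frame top
k=(Z>.152)&(Z<.17)&(hsv[...,2]>90);k[:200]=0;k[290:]=0;k[:,:110]=0;k[:,265:]=0
c=max(cv2.findContours(k.astype(np.uint8),0,1)[0],key=cv2.contourArea)
q=plane(d,c.reshape(-1,2),.16);r=cv2.minAreaRect((q[:,:2]*1000).astype(np.float32));print('frame',r,cv2.boxPoints(r),np.median(Z[k]))
# obstacles over 0.1
s=dict(np.load('scene0.npz'))
im=np.hstack([cv2.resize(d['pixels'][150:270,310:390],None,fx=4.5,fy=4.5),cv2.resize(s['pixels'][160:280,230:330],None,fx=4.4,fy=4.5)])
cv2.imwrite('pics/crop1.png',im[...,::-1])
E
```

```text
table z 0.0011996453790986683
long ((661.7694702148438, -243.950439453125), (160.35809326171875, 65.21247100830078), 78.84405517578125) z pct [0.034 0.038 0.04  0.043 0.045]
short ((539.2608642578125, -214.9851531982422), (88.89212799072266, 38.798011779785156), 88.4550552368164) z pct [0.034 0.038 0.04  0.042 0.045]
angle ((438.8133544921875, -238.2755126953125), (39.35547637939453, 153.1861114501953), 14.229164123535156) z pct [-0.001  0.002  0.005  0.008  0.041]
frame ((475.7333984375, 216.20352172851562), (43.55170440673828, 280.75653076171875), 15.192035675048828) [[417.9317  345.96948]
 [491.50534  75.02459]
 [533.5351   86.43756]
 [459.96146 357.38245]] 0.16042579080871733
```

View pics/crop1.png

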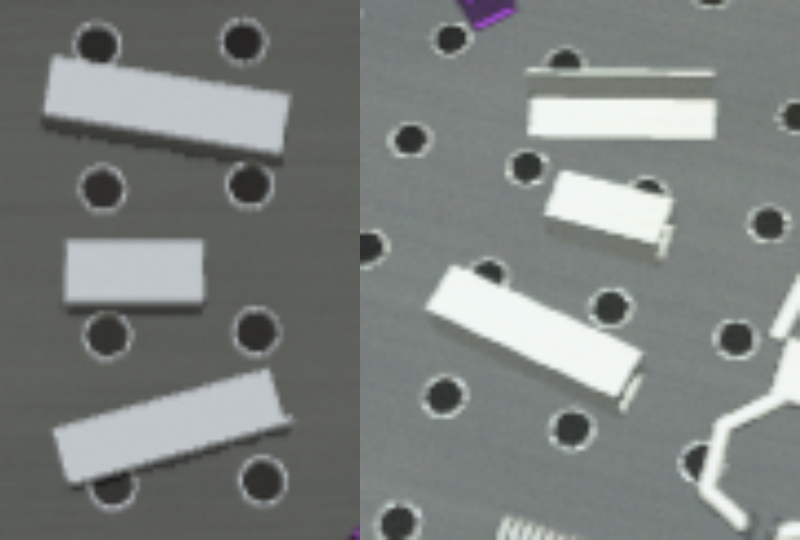

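The crop confirms it. (347,174) is the long closed tube, about 160 mm with its top at 40 mm. (340,211) is the 90 mm tube, and (348,244) is the angle (flat leg plus upright lip). The purple and yellow pieces are look-alikes. Next I move above the long one, turning the tool about -80° so the fingers straddle it.

Request:
apply_moves(
  targets=[
    [0.145,-0.275,0.02,0,0,-0.031],
    [0.145,-0.275,0.02,0,0,-0.031],
    [0.145,-0.275,0.02,0,0,-0.031],
    [0.145,-0.275,0.02,0,0,-0.031],
    [0.145,-0.275,0.02,0,0,-0.031],
    [0.145,-0.275,0,0,0,-0.031],
    [0.145,-0.275,0,0,0,-0.031],
    [0.145,-0.275,0,0,0,-0.031],
    [0.145,-0.275,0,0,0,-0.031],
    [0.145,-0.275,0,0,0,-0.031],
  ],
  fingers=-1,
)

```text
clock: 0.93
ee_pos: [0.374, 0.3049, 0.241]
orientation: [3.141, 0.0, -0.842]
ft_force: [0.6, 0.8, 0.9]
finger_gap: 0.0853
grip_force: 0.0
```

Request:
apply_moves(
  targets=[
    [0.145,-0.275,0,0,0,-0.031],
    [0.145,-0.275,0,0,0,-0.031],
    [0.145,-0.275,0,0,0,-0.031],
    [0.145,-0.275,0,0,0,-0.031],
    [0.145,-0.275,0,0,0,-0.031],
    [0.145,-0.275,0,0,0,-0.031],
    [0.145,-0.275,0,0,0,-0.031],
    [0.145,-0.275,0,0,0,-0.031],
    [0.145,-0.275,0,0,0,-0.031],
    [0.145,-0.275,0,0,0,-0.031],
  ],
)

```text
clock: 1.77
ee_pos: [0.519, 0.0301, 0.241]
orientation: [3.141, 0.0, -1.307]
ft_force: [1.0, 0.9, 0.2]
finger_gap: 0.0855
grip_force: 0.0
```

Request:
apply_moves(
  targets=[
    [0.145,-0.275,0,0,0,-0.031],
    [0.145,-0.275,0,0,0,-0.031],
    [0.145,-0.275,0,0,0,-0.031],
    [0.145,-0.275,0,0,0,-0.031],
    [0.145,-0.275,0,0,0,-0.031],
    [0.145,-0.275,0,0,0,-0.031],
    [0.145,-0.275,0,0,0,-0.031],
    [0.145,-0.275,0,0,0,-0.031],
    [0.145,-0.275,0,0,0,-0.031],
    [0.145,-0.275,0,0,0,-0.031],
  ],
)

```text
clock: 2.6
ee_pos: [0.664, -0.2448, 0.2405]
orientation: [3.14, 0.0, -1.772]
ft_force: [0.9, 0.2, 0.1]
finger_gap: 0.0852
grip_force: 0.0
```

```bash
cat > m.py <<'E'
from h import *
def rail(d,z=.04,lo=.03,hi=.05,c0=(.66,-.245),rad=.11):
    P=cloud(d);k=(P[...,2]>lo)&(P[...,2]<hi)&(np.hypot(P[...,0]-c0[0],P[...,1]-c0[1])<rad)
    hsv=cv2.cvtColor(d['pixels'],cv2.COLOR_RGB2HSV);k&=hsv[...,1]<60
    c=max(cv2.findContours(k.astype(np.uint8),0,1)[0],key=cv2.contourArea)
    q=plane(d,c.reshape(-1,2),z);r=cv2.minAreaRect((q[:,:2]*1000).astype(np.float32));return r,np.median(P[k][:,2])
E
python3 - <<'E'
from m import *
s=arm.sense();print(s['clock'],s['ee_pos'],s['orientation'],s['qpos'].round(2))
for n in('top','scene'): print(n,rail(dict(np.load(n+'0.npz'))))
d=cam('wrist');save(d,'w1.png');print('wrist',rail(d),d['W'].round(3))
E
```

```text
2.6 [ 0.66397612 -0.2447605   0.24049339] [ 3.14014619e+00  2.15357308e-04 -1.77229292e+00] [-0.13  0.52  0.26 -0.   -1.31 -0.08]
top (((648.6157836914062, -241.2136688232422), (160.07540893554688, 43.35086441040039), 78.84825134277344), np.float64(0.04046535299054099))
scene (((650.4900512695312, -241.5015411376953), (162.77569580078125, 43.868534088134766), 78.9419174194336), np.float64(0.04006202040989071))
wrist (((647.9168090820312, -241.74026489257812), (159.52207946777344, 39.888450622558594), 78.95765686035156), np.float64(0.03926397793802325)) [[-0.98   0.193  0.057  0.649]
 [ 0.201  0.938  0.284 -0.317]
 [ 0.001  0.29  -0.957  0.382]
 [ 0.     0.     0.     1.   ]]
```

View pics/w1.png

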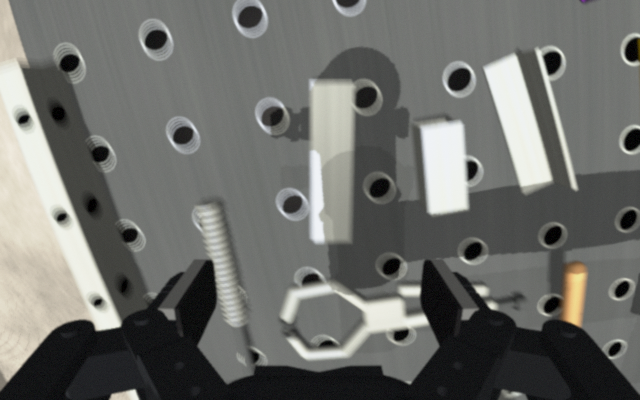

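The wrist view shows the rail at (332,160) lying parallel to the pads, with the short tube at (443,165) and the angle at (530,120), both clear of the fingers. All three views agree on the rail: (0.648, -0.2415), 78.9°. Descending.

Request:
apply_moves(
  targets=[
    [-0.08,0.015,-0.05,0,0,0.005],
    [-0.08,0.015,-0.15,0,0,0],
    [0,0,-0.3,0,0,0],
    [0,0,-0.3,0,0,0],
    [0,0,-0.3,0,0,0],
    [0,0,-0.3,0,0,0],
    [0,0,-0.3,0,0,0],
    [0,0,-0.3,0,0,0],
    [0,0,-0.2,0,0,0],
    [0,0,-0.08,0,0,0],
  ],
  fingers=-1,
)

```text
clock: 3.48
ee_pos: [0.6447, -0.2396, 0.0085]
orientation: [3.133, 0.0, -1.763]
ft_force: [-0.8, 0.5, -0.7]
finger_gap: 0.0852
grip_force: 0.0
```

Request:
apply_moves(
  targets=[
    [0,0,-0.06,0,0,0],
    [0,0,-0.02,0,0,0],
    [0,0,0,0,0,0],
    [0,0,0,0,0,0],
    [0,0,0,0,0,0],
    [0,0,0,0,0,0],
    [0,0,0,0,0,0],
    [0,0,0,0,0,0],
    [0,0,0,0,0,0],
    [0,0,0,0,0,0],
  ],
)

```text
clock: 4.32
ee_pos: [0.6478, -0.2404, 0.0054]
orientation: [-3.141, 0.0, -1.762]
ft_force: [-0.7, 0.3, -0.4]
finger_gap: 0.0852
grip_force: 0.0
```

Request:
apply_moves(
  targets=[
    [0,0,0,0,0,0],
    [0,0,0,0,0,0],
    [0,0,0,0,0,0],
    [0,0,0,0,0,0],
    [0,0,0,0,0,0],
    [0,0,0,0,0,0],
    [0,0,0,0,0,0],
    [0,0,0,0,0,0],
    [0,0,0,0,0,0],
    [0,0,0,0,0,0],
  ],
  fingers=1,
)

```text
clock: 5.15
ee_pos: [0.6482, -0.2404, 0.0056]
orientation: [-3.141, -0.0, -1.762]
ft_force: [1.6, 0.2, 1.6]
finger_gap: 0.0394
grip_force: 62.3
```

Gripped at 39.4 mm opening, which matches the tube. I lift, then move to a standoff about 60 mm short of the leg, turning +26.3°.

Request:
apply_moves(
  targets=[
    [0,0,0.06,0,0,0],
    [0,0,0.12,0,0,0],
    [0,0,0.15,0,0,0],
    [0,0,0.15,0,0,0],
    [0,0,0.15,0,0,0],
    [0,0,0.15,0,0,0],
    [0,0,0.15,0,0,0],
    [0,0,0.15,0,0,0],
    [0,0,0.08,0,0,0],
    [0,0,0.04,0,0,0],
  ],
)

```text
clock: 5.98
ee_pos: [0.6479, -0.2405, 0.127]
orientation: [-3.14, 0.0, -1.762]
ft_force: [0.6, -0.2, -3.9]
finger_gap: 0.0392
grip_force: 61.8
```

Request:
apply_moves(
  targets=[
    [-0.05,0.1,0,0,0,0.016],
    [-0.1,0.19,0,0,0,0.032],
    [-0.11,0.21,0,0,0,0.034],
    [-0.11,0.21,0,0,0,0.034],
    [-0.11,0.21,0,0,0,0.034],
    [-0.11,0.21,0,0,0,0.034],
    [-0.11,0.21,0,0,0,0.034],
    [-0.11,0.21,0,0,0,0.034],
    [-0.11,0.21,0,0,0,0.034],
    [-0.07,0.11,0,0,0,0.02],
  ],
)

```text
clock: 6.82
ee_pos: [0.5462, -0.0514, 0.1243]
orientation: [3.139, 0.001, -1.299]
ft_force: [0.2, -0.7, -3.3]
finger_gap: 0.0396
grip_force: 61.7
```

```bash
cat > f.py <<'E'
from m import *
s=arm.sense();print(s['clock'],s['ee_pos'],s['orientation'],s['ft_force'])
zr=s['ee_pos'][2]+.0145+.02
def corner(d):
    P=cloud(d);Z=P[...,2];hsv=cv2.cvtColor(d['pixels'],cv2.COLOR_RGB2HSV)
    k=(Z>.152)&(Z<.17)&(P[...,0]>.38)&(P[...,0]<.56)&(P[...,1]>.055)&(P[...,1]<.39)&(hsv[...,1]<60)
    c=max(cv2.findContours(k.astype(np.uint8),0,1)[0],key=cv2.contourArea)
    q=plane(d,c.reshape(-1,2),.16);r=cv2.minAreaRect((q[:,:2]*1000).astype(np.float32));return r,cv2.boxPoints(r),np.median(Z[k])
E
python3 - <<'E'
from f import *
for n in('top','scene'): print(n,corner(dict(np.load(n+'0.npz'))))
for n in('top','scene','wrist'):
    d=cam(n);np.savez(n+'1.npz',**d)
    if n!='top':save(d,n+'1.png')
    try:
        print(n,'rail',rail(d,zr,zr-.012,zr+.012,s['ee_pos'][:2],.1)); print(n,'frame',corner(d))
    except Exception as e: print(n,e)
E
```

```text
6.8167 [ 0.54621025 -0.05143299  0.12434551] [ 3.13862785e+00  1.19615003e-03 -1.29927267e+00] [ 0.20595299 -0.67844578 -3.26547984]
top (((476.2445373535156, 216.4620361328125), (45.107093811035156, 280.5658874511719), 14.424893379211426), array([[419.456  , 346.70425],
       [489.34796,  74.98317],
       [533.0331 ,  86.21982],
       [463.1411 , 357.94092]], dtype=float32), np.float64(0.15976999238311274))
scene (((478.8533935546875, 215.93148803710938), (48.601558685302734, 282.3882751464844), 14.723307609558105), array([[419.46585, 346.31335],
       [491.23526,  73.19746],
       [538.24097,  85.54962],
       [466.47153, 358.66553]], dtype=float32), np.float64(0.15962456114268886))
top rail (((560.6119384765625, -99.69873809814453), (42.00148391723633, 62.22021484375), 15.817896842956543), np.float64(0.15912749429340722))
top frame (((458.8495788574219, 279.34661865234375), (42.3781852722168, 150.08164978027344), 14.62973690032959), array([[419.3943 , 346.60272],
       [457.30066, 201.38698],
       [498.30487, 212.09052],
       [460.3985 , 357.30627]], dtype=float32), np.float64(0.1593486824140723))
scene rail (((562.7182006835938, -92.93130493164062), (48.28035354614258, 68.898193359375), 14.688982963562012), np.float64(0.15883022086147658))
scene frame (((477.0913391113281, 215.63226318359375), (45.202117919921875, 282.08587646484375), 14.677749633789062), array([[419.49005 , 346.34573 ],
       [490.9656  ,  73.465385],
       [534.6926  ,  84.91879 ],
       [463.21707 , 357.79913 ]], dtype=float32), np.float64(0.15973415961484866))
wrist rail (((553.6654052734375, -77.84458923339844), (74.51200866699219, 109.13482666015625), 15.314621925354004), np.float64(0.15846871253775358))
wrist max() iterable argument is empty
```

View pics/wrist1.png

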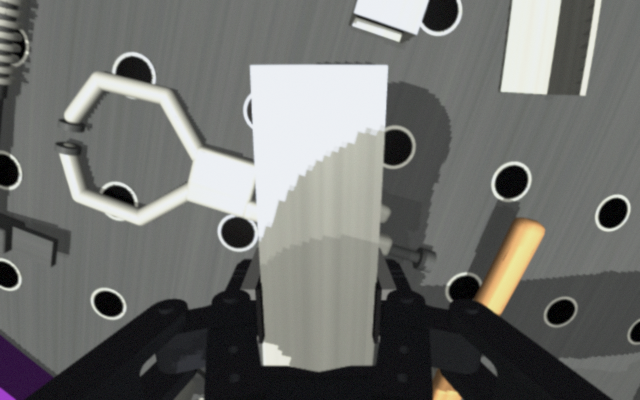

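View pics/scene1.png

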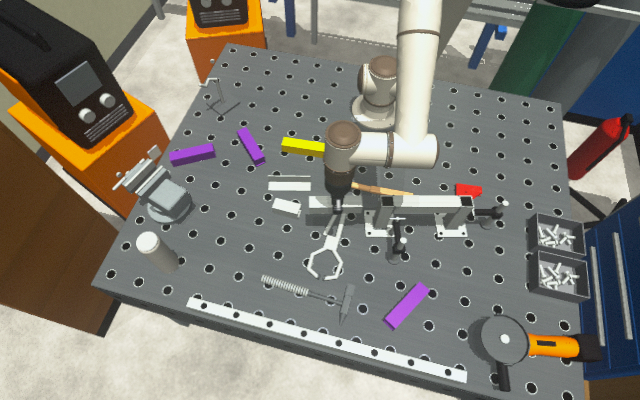

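The wrist view shows the rail squarely in the pads, its far end at row 65 (columns 250-387). The scene view shows the rail (310-355, 202) in line with the frame rail (380-470, 202). Now I compare rail and frame finely within each view, in frame axes.

```bash
cat > g.py <<'E'
from f import *
def fine(d,th):
    """edges of rail and frame tops at z=.16 in axes (t across, s along), th = frame yaw"""
    P=cloud(d);n=np.array([np.cos(th),np.sin(th)]);u=np.array([-np.sin(th),np.cos(th)])
    v,uu=np.mgrid[0:400,0:640];Q=plane(d,np.c_[uu.ravel(),v.ravel()],.16)[:,:2]*1000
    T=(Q@n).reshape(400,640);S=(Q@u).reshape(400,640)
    hsv=cv2.cvtColor(d['pixels'],cv2.COLOR_RGB2HSV)
    k=(abs(P[...,2]-.16)<.007)&(hsv[...,1]<60)&(hsv[...,2]>70)&(abs(T-516)<32)
    out={}
    for nm,a,b in(('rail',-320,-60),('frame',-62,240)):
        m=k&(S>a)&(S<b); 
        sb=np.round(S[m]/6);t=T[m];z=P[...,2][m]*1000;s=S[m]
        L=[(q*6,t[sb==q].min(),t[sb==q].max(),z[sb==q].mean()) for q in np.unique(sb) if (sb==q).sum()>4]
        L=np.array(L);w=L[:,2]-L[:,1];g=abs(w-np.median(w))<2.5;L=L[g]
        c=np.polyfit(L[:,0],(L[:,1]+L[:,2])/2,1);pz=np.polyfit(s,z,1)
        A=np.c_[s-s.mean(),t-t.mean(),np.ones_like(s)];pl=np.linalg.lstsq(A,z,rcond=None)[0]
        print(nm,'n',len(L),'width',np.median(w).round(1),'t@-50 (butt)',np.polyval(c,-50).round(2),'t mean',((L[:,1]+L[:,2])/2).mean().round(2),'slope',c[0].round(4),'s',s.min().round(1),s.max().round(1),'z',pl.round(4))
E
python3 - <<'E'
from g import *
for f in('top0','scene0','top1','scene1','wrist1'):
    d=dict(np.load(f+'.npz'));print(f)
    try: fine(d,np.radians(14.8))
    except Exception as e: print(e)
E
```

```text
6.9667 [ 0.54789701 -0.05263004  0.1250347 ] [ 3.14054304e+00  1.24727223e-04 -1.30154792e+00] [ 0.49202983 -0.92506407 -4.27931066]
top0
too many indices for array: array is 1-dimensional, but 2 were indexed
scene0
too many indices for array: array is 1-dimensional, but 2 were indexed
top1
rail n 7 width 33.3 t@-50 (butt) 511.84 t mean 512.97 slope -0.0121 s -270.5 -110.9 z [5.900000e-03 3.220000e-02 1.591764e+02]
frame n 23 width 39.8 t@-50 (butt) 514.16 t mean 515.35 slope 0.0058 s -52.8 227.9 z [-1.000000e-03  1.660000e-02  1.602267e+02]
scene1
rail n 11 width 38.1 t@-50 (butt) 516.22 t mean 515.99 slope 0.0019 s -268.0 -110.5 z [ 3.000000e-03 -2.460000e-02  1.590195e+02]
frame n 39 width 41.7 t@-50 (butt) 513.65 t mean 515.28 slope 0.0134 s -54.5 227.6 z [ 2.900000e-03 -3.580000e-02  1.599828e+02]
wrist1
rail n 13 width 39.3 t@-50 (butt) 513.87 t mean 515.75 slope -0.0105 s -271.2 -163.2 z [ 1.400000e-03 -2.000000e-03  1.584691e+02]
too many indices for array: array is 1-dimensional, but 2 were indexed
```

Frame yaw comes out at about 14.4° and the rail at 15.4°. The rail is about 2.3 mm too far to +x and 1 mm low, with a gap of about 57 mm. I correct these and advance 45 mm.

Request:
apply_moves(
  targets=[
    [-0.011,-0.003,0.005,0,0,-0.006],
    [-0.011,-0.003,0.005,0,0,-0.006],
    [-0.015,0.056,0,0,0,0],
    [-0.02,0.08,0,0,0,0],
    [-0.02,0.08,0,0,0,0],
    [-0.02,0.08,0,0,0,0],
    [-0.02,0.08,0,0,0,0],
    [-0.015,0.056,0,0,0,0],
    [0,0,0,0,0,0],
    [0,0,0,0,0,0],
  ],
)

```text
clock: 7.8
ee_pos: [0.5355, -0.0102, 0.1264]
orientation: [-3.141, -0.0, -1.32]
ft_force: [-0.0, -0.0, -3.4]
finger_gap: 0.0399
grip_force: 61.7
```

```bash
python3 - <<'E'
from g import *
for n in('scene','top','wrist'):
    d=cam(n);np.savez(n+'2.npz',**d);print(n)
    try: fine(d,np.radians(14.4))
    except Exception as e: print(e)
    if n=='scene': save(d,'scene2.png',(290,170,490,270),4)
E
```

```text
7.8 [ 0.53553742 -0.01022201  0.12641668] [-3.14148363e+00 -8.80356186e-05 -1.32011074e+00] [-0.01917619 -0.04772948 -3.35958294]
scene
rail n 15 width 41.5 t@-50 (butt) 518.26 t mean 518.71 slope -0.0051 s -225.2 -64.8 z [ 3.00000e-04 -5.91000e-02  1.60689e+02]
frame n 31 width 41.7 t@-50 (butt) 514.2 t mean 514.53 slope 0.0029 s -50.5 231.3 z [ 3.20000e-03 -4.46000e-02  1.59754e+02]
top
rail n 6 width 27.6 t@-50 (butt) 510.55 t mean 510.87 slope -0.0102 s -224.6 -64.5 z [1.400000e-03 4.330000e-02 1.611104e+02]
frame n 13 width 39.0 t@-50 (butt) 517.18 t mean 514.38 slope -0.0117 s -48.8 231.5 z [-2.30000e-03  2.21000e-02  1.60371e+02]
wrist
rail n 15 width 39.9 t@-50 (butt) 515.94 t mean 515.84 slope 0.0008 s -225.3 -115.6 z [ 2.000000e-04 -2.000000e-04  1.600982e+02]
too many indices for array: array is 1-dimensional, but 2 were indexed
```

View pics/scene2.png

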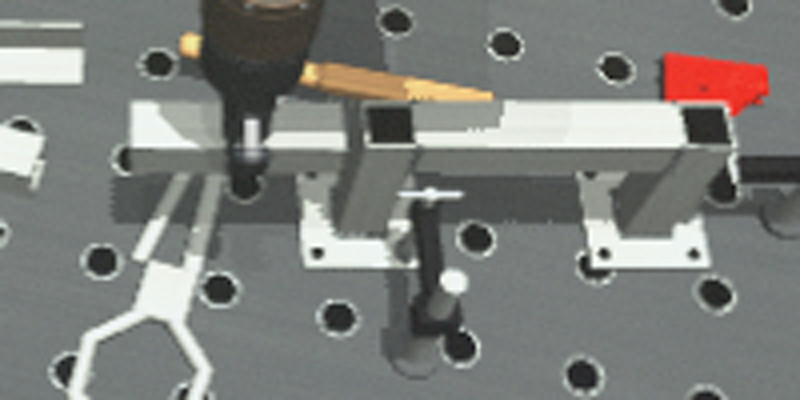

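```bash
cat > e.py <<'E'
from f import *
from scipy.ndimage import gaussian_filter1d
def edges(d,th,cols,rows):
    n=np.array([np.cos(th),np.sin(th)]);u=np.array([-np.sin(th),np.cos(th)])
    g=cv2.cvtColor(d['pixels'],cv2.COLOR_RGB2GRAY).astype(float);o=[]
    for c in cols:
        y=np.diff(gaussian_filter1d(g[rows[0]:rows[1],c],.7));i=int(np.argmin(y))   # bright -> dark downward
        if i in(0,len(y)-1) or y[i]>-18: continue
        a,b,e=y[i-1:i+2];o.append((c,rows[0]+i+.5+.5*(a-e)/(a-2*b+e)))
    o=np.array(o);q=plane(d,o,.16)[:,:2]*1000;return np.c_[o,q@u,q@n]
E
python3 - <<'E'
from e import *
d=dict(np.load('scene2.npz'));th=np.radians(14.4)
for nm,c in(('rail',list(range(324,346))+list(range(362,377))),('frame',list(range(396,472)))):
    L=edges(d,th,c,(202,214));f=np.polyfit(L[:,2],L[:,3],1);r=L[:,3]-np.polyval(f,L[:,2]);L=L[abs(r)<2.5];f=np.polyfit(L[:,2],L[:,3],1)
    print(nm,len(L),'slope',f[0].round(4),'t@-50',np.polyval(f,-50).round(2),'t@-140',np.polyval(f,-140).round(2),'sd',np.std(L[:,3]-np.polyval(f,L[:,2])).round(2), L[::12].round(1).tolist())
# same, top view: frame side edges by depth-free gradient
E
```

```text
7.95 [ 0.53564846 -0.01090859  0.12633976] [-3.14149846e+00 -5.60219807e-05 -1.32142457e+00] [-0.09488353 -0.42110413 -4.96498338]
rail 37 slope 0.0011 t@-50 535.19 t@-140 535.09 sd 0.62 [[324.0, 206.5, -219.2, 534.6], [336.0, 206.7, -183.3, 535.3], [364.0, 206.6, -99.5, 534.5], [376.0, 207.4, -63.7, 536.9]]
frame 68 slope 0.0002 t@-50 533.12 t@-140 533.1 sd 0.53 [[396.0, 206.3, -3.4, 533.1], [408.0, 206.4, 32.7, 533.1], [420.0, 206.5, 68.8, 533.3], [432.0, 206.5, 105.1, 533.0], [444.0, 206.5, 141.4, 532.9], [456.0, 206.5, 177.8, 532.8]]
```

Both edges have the same yaw. The rail is 2.0 mm too far to +x and 0.8 mm high, with a gap of about 11-16 mm. I correct these and creep 8 mm.

Request:
apply_moves(
  targets=[
    [-0.009,-0.002,-0.004,0,0,0],
    [-0.009,-0.002,-0.004,0,0,0],
    [-0.004,0.0155,0,0,0,0],
    [-0.004,0.0155,0,0,0,0],
    [-0.004,0.0155,0,0,0,0],
    [-0.004,0.0155,0,0,0,0],
    [-0.004,0.0155,0,0,0,0],
    [0,0,0,0,0,0],
    [0,0,0,0,0,0],
    [0,0,0,0,0,0],
  ],
)

```text
clock: 8.78
ee_pos: [0.5318, -0.0034, 0.1255]
orientation: [-3.142, -0.0, -1.321]
ft_force: [0.7, 0.3, -2.8]
finger_gap: 0.0391
grip_force: 61.7
```

```bash
python3 - <<'E'
from e import *
d=cam('scene');np.savez('scene3.npz',**d);th=np.radians(14.4)
for nm,c in(('rail',list(range(327,346))+list(range(363,379))),('frame',list(range(396,472)))):
    L=edges(d,th,c,(202,214));f=np.polyfit(L[:,2],L[:,3],1);r=L[:,3]-np.polyval(f,L[:,2]);L=L[abs(r)<2.5];f=np.polyfit(L[:,2],L[:,3],1)
    print(nm,len(L),f[0].round(4),np.polyval(f,-50).round(2),np.polyval(f,-140).round(2))
a=[arm.sense()['ft_force'].round(2)]
for i in range(2): cam('scene');a.append(arm.sense()['ft_force'].round(2))
print(a)
E
```

```text
8.7833 [ 0.53178269 -0.00339775  0.12553856] [-3.14153573e+00 -4.22314641e-06 -1.32116869e+00] [ 0.74849655  0.34513006 -2.83655714]
rail 35 -0.0023 533.97 534.18
frame 67 -0.0024 533.46 533.68
[array([-0.76,  0.68, -3.41]), array([ 0.71, -1.24, -2.64]), array([ 0.27, -0.13, -4.21])]
```

Aligned to within 0.5 mm and clear of contact. Creeping in at 2 mm per call.

Request:
apply_moves(
  targets=[
    [-0.001,0.004,0,0,0,0],
    [-0.001,0.004,0,0,0,0],
    [-0.001,0.004,0,0,0,0],
    [-0.001,0.004,0,0,0,0],
    [-0.001,0.004,0,0,0,0],
    [0,0,0,0,0,0],
    [0,0,0,0,0,0],
    [0,0,0,0,0,0],
    [0,0,0,0,0,0],
    [0,0,0,0,0,0],
  ],
)

```text
clock: 9.77
ee_pos: [0.5313, -0.0015, 0.1255]
orientation: [3.142, -0.0, -1.321]
ft_force: [-0.8, 0.7, -4.0]
finger_gap: 0.0389
grip_force: 61.7
```

Request:
apply_moves(
  targets=[
    [-0.001,0.004,0,0,0,0],
    [-0.001,0.004,0,0,0,0],
    [-0.001,0.004,0,0,0,0],
    [-0.001,0.004,0,0,0,0],
    [0,0,0,0,0,0],
    [0,0,0,0,0,0],
    [0,0,0,0,0,0],
    [0,0,0,0,0,0],
    [0,0,0,0,0,0],
    [0,0,0,0,0,0],
  ],
)

```text
clock: 10.6
ee_pos: [0.5309, 0.0002, 0.1255]
orientation: [-3.142, -0.0, -1.321]
ft_force: [-0.4, -0.2, -2.7]
finger_gap: 0.0393
grip_force: 61.7
```

Request:
apply_moves(
  targets=[
    [-0.001,0.004,0,0,0,0],
    [-0.001,0.004,0,0,0,0],
    [-0.001,0.004,0,0,0,0],
    [0,0,0,0,0,0],
    [0,0,0,0,0,0],
    [0,0,0,0,0,0],
    [0,0,0,0,0,0],
    [0,0,0,0,0,0],
    [0,0,0,0,0,0],
    [0,0,0,0,0,0],
  ],
)

```text
clock: 11.43
ee_pos: [0.5306, 0.0014, 0.1255]
orientation: [3.142, 0.0, -1.321]
ft_force: [-0.4, -0.1, -2.9]
finger_gap: 0.0392
grip_force: 61.7
```

Request:
apply_moves(
  targets=[
    [-0.001,0.004,0,0,0,0],
    [-0.001,0.004,0,0,0,0],
    [-0.001,0.004,0,0,0,0],
    [0,0,0,0,0,0],
    [0,0,0,0,0,0],
    [0,0,0,0,0,0],
    [0,0,0,0,0,0],
    [0,0,0,0,0,0],
    [0,0,0,0,0,0],
    [0,0,0,0,0,0],
  ],
)

```text
clock: 12.27
ee_pos: [0.5303, 0.0026, 0.1255]
orientation: [-3.142, 0.0, -1.321]
ft_force: [-0.0, 0.1, -3.4]
finger_gap: 0.0391
grip_force: 61.7
```

Request:
apply_moves(
  targets=[
    [-0.001,0.004,0,0,0,0],
    [-0.001,0.004,0,0,0,0],
    [-0.001,0.004,0,0,0,0],
    [0,0,0,0,0,0],
    [0,0,0,0,0,0],
    [0,0,0,0,0,0],
    [0,0,0,0,0,0],
    [0,0,0,0,0,0],
    [0,0,0,0,0,0],
    [0,0,0,0,0,0],
  ],
)

```text
clock: 13.1
ee_pos: [0.53, 0.0038, 0.1255]
orientation: [3.142, -0.0, -1.321]
ft_force: [0.3, 0.5, -3.3]
finger_gap: 0.0393
grip_force: 61.7
```

Request:
apply_moves(
  targets=[
    [-0.001,0.004,0,0,0,0],
    [-0.001,0.004,0,0,0,0],
    [-0.001,0.004,0,0,0,0],
    [0,0,0,0,0,0],
    [0,0,0,0,0,0],
    [0,0,0,0,0,0],
    [0,0,0,0,0,0],
    [0,0,0,0,0,0],
    [0,0,0,0,0,0],
    [0,0,0,0,0,0],
  ],
)

```text
clock: 13.93
ee_pos: [0.5298, 0.0045, 0.1256]
orientation: [3.142, -0.001, -1.321]
ft_force: [1.5, -4.7, -3.3]
finger_gap: 0.0391
grip_force: 61.7
```

First contact, at about 5 N. Pressing on in small steps.

Request:
apply_moves(
  targets=[
    [-0.001,0.004,0,0,0,0],
    [0,0,0,0,0,0],
    [0,0,0,0,0,0],
    [0,0,0,0,0,0],
    [0,0,0,0,0,0],
    [0,0,0,0,0,0],
    [0,0,0,0,0,0],
    [0,0,0,0,0,0],
    [0,0,0,0,0,0],
    [0,0,0,0,0,0],
  ],
)

```text
clock: 14.77
ee_pos: [0.5298, 0.0046, 0.1256]
orientation: [3.142, -0.001, -1.321]
ft_force: [2.1, -7.6, -4.3]
finger_gap: 0.0395
grip_force: 61.7
```

```bash
python3 - <<'E'
from e import *
th=np.radians(14.4);F=[]
for i in range(8):
    d=cam('scene');F.append(arm.sense()['ft_force'])
np.savez('scene4.npz',**d);F=np.array(F);print(F.mean(0).round(2),F.std(0).round(2),'along u',(F[:,:2]@[-.2487,.9686]).round(1))
for nm,c in(('rail',list(range(331,346))+list(range(366,382))),('frame',list(range(396,472)))):
    L=edges(d,th,c,(202,214));f=np.polyfit(L[:,2],L[:,3],1);r=L[:,3]-np.polyval(f,L[:,2]);L=L[abs(r)<2.5];f=np.polyfit(L[:,2],L[:,3],1)
    print(nm,len(L),f[0].round(4),np.polyval(f,-50).round(2),np.polyval(f,-130).round(2))
from g import fine
fine(d,th);fine(cam('top'),th)
E
```

```text
14.7667 [0.5297861  0.0045646  0.12561544] [ 3.14151225e+00 -1.15728956e-03 -1.32115756e+00] [ 2.12519539 -7.62663558 -4.27360539]
[ 2.26 -6.52 -4.05] [0.44 0.52 0.59] along u [-7.1 -6.7 -6.7 -6.8 -6.2 -6.5 -8.3 -6.6]
rail 31 -0.003 533.93 534.17
frame 67 -0.0023 533.44 533.63
rail n 16 width 41.6 t@-50 (butt) 515.38 t mean 515.73 slope -0.0036 s -207.3 -60.1 z [-3.200000e-03 -6.060000e-02  1.601317e+02]
frame n 38 width 41.7 t@-50 (butt) 514.16 t mean 514.67 slope 0.0046 s -61.8 231.3 z [ 2.500000e-03 -3.880000e-02  1.599108e+02]Traceback (most recent call last):
  File "<stdin>", line 10, in <module>
  File "g.py", line 15, in fine
    c=np.polyfit(L[:,0],(L[:,1]+L[:,2])/2,1);pz=np.polyfit(s,z,1)
    raise TypeError("expected non-empty vector for x")
TypeError: expected non-empty vector for x
```

Position is good: 0.5 mm sideways and 0.2 mm in height. The push is about 6.8 N, so I add about 0.8 mm.

Request:
apply_moves(
  targets=[
    [-0.001,0.004,0,0,0,0],
    [-0.001,0.004,0,0,0,0],
    [0,0,0,0,0,0],
    [0,0,0,0,0,0],
    [0,0,0,0,0,0],
    [0,0,0,0,0,0],
    [0,0,0,0,0,0],
    [0,0,0,0,0,0],
    [0,0,0,0,0,0],
    [0,0,0,0,0,0],
  ],
)

```text
clock: 16.05
ee_pos: [0.5298, 0.0046, 0.1257]
orientation: [3.141, -0.002, -1.321]
ft_force: [3.0, -10.5, -4.5]
finger_gap: 0.0396
grip_force: 61.6
```

```bash
cat > p.py <<'E'
from h import *
F=[]
for i in range(10): d=cam('scene');s=arm.sense();F.append(s['ft_force'])
F=np.array(F);print(s['clock'],s['ee_pos'],s['orientation'],s['grip_force'],F.mean(0).round(2),'along u',(F[:,:2]@[-.2487,.9686]).round(1));save(d,'last.png',(290,170,490,270),4)
E
python3 p.py
```

```text
16.55 [0.52981473 0.00454815 0.12572146] [ 3.14148585e+00 -2.31793086e-03 -1.32116419e+00] 61.61129593849182 [  3.5  -10.09  -4.5 ] along u [-11.1 -10.1 -10.8 -10.5 -11.5 -10.4 -10.5 -10.4 -10.6 -10.5]
```

Request:
apply_moves(
  targets=[
    [-0.001,0.003,0,0,0,0],
    [0,0,0,0,0,0],
    [0,0,0,0,0,0],
    [0,0,0,0,0,0],
    [0,0,0,0,0,0],
    [0,0,0,0,0,0],
    [0,0,0,0,0,0],
    [0,0,0,0,0,0],
    [0,0,0,0,0,0],
    [0,0,0,0,0,0],
  ],
)

```text
clock: 17.38
ee_pos: [0.5298, 0.0046, 0.1258]
orientation: [3.141, -0.003, -1.321]
ft_force: [3.3, -10.9, -4.7]
finger_gap: 0.0389
grip_force: 61.6
```

```bash
python3 p.py
```

```text
17.8833 [0.52982786 0.00457551 0.12576224] [ 3.14151609e+00 -2.77921954e-03 -1.32110417e+00] 61.602323055267334 [  3.94 -11.26  -4.63] along u [-12.3 -11.7 -10.7 -11.4 -12.1 -11.3 -12.3 -12.2 -12.2 -12.7]
```

View pics/last.png

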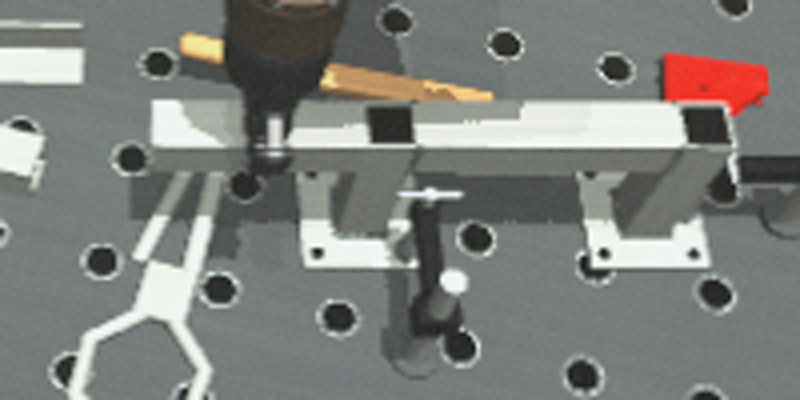

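The rail (columns 152-368) is butted on the leg (370-412), in line and flush with the welded rail. The push is steady at about 12 N.

```bash
python3 -c "
from plant import arm
print(arm.hand_in())"
```

```text
the job is handed in; nothing more can be done
None
```

The job is handed in with the gripper holding the long tube level against the near leg, in line and flush to within about 1 mm by my camera measurements, pressing with about 12 N; the hand-in call returned no verdict.

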